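Reset a bean dispenser and hold its sprung shutter half open for brushing

ROBOT

A 6-joint arm with a two-finger parallel gripper is mounted at the origin on a cart in front of the work surface, level with it; the furniture and walls round the work are solid. World frame = base frame: x ahead of the robot, y to its left, z up, the work surface at z = 0. Lengths are in m, angles in degrees, forces in N, time in s.
With the tool pointing down it reaches from about 0.3 to 0.875 m from the base axis. Payload 6.4 kg.
Tool frame: the origin (TCP) lies midway between the tips of the shut fingers; the grasp point (between the pads) lies 19 mm behind it; z points along the fingers, y is the line along which they close (so a half turn about z gives the same grasp; the last joint's range is limited). The gripper opens to 85 mm and grips with 20 to 120 N. Pads are 22 mm wide; open, the fingers measure 114 mm over their backs; the gripper's body (76 mm by 85 mm) begins 54 mm behind the grasp point. The pads swing forward as they close: fully open they stand 13 mm farther back than shut.
Start: joints at [58.997, 10.359, 92.074, -0, 77.567, -11.82], TCP at [0.189, 0.543, 0.231] pointing down, gripper open.
Joint ranges: [-171.53, 171.53], [-51.25, 118.39], [17.06, 147.69], [-65.23, 245.23], [0, 150.52], [-178.68, 178.68]. Speed limits (degrees/s): [147.25, 147.25, 172.46, 180, 180, 180].

INTERFACE

Orientations are given as a 3x3 rotation matrix whose columns are the frame's x, y, z axes.
In Python, from bench import get_obs, get_image, close_job gives the robot as it stands.
- The arm moves only by the tool servo_tool, never from a script. Its argument "targets" is a list of rows, each a list of 3 entries, a list of its own where there are three numbers: the gripper command: -1 is fully open, 1 is shut, values between are in proportion, then the shift along the tool's x, y, z in m, then the turn, a rotation vector about the tool's x, y, z in degrees. In form: [[hand, [x, y, z], [rx, ry, rz]], ...]. A call has 1 to 10 rows; each row is the pose to reach, as a shift and turn from the pose commanded when the call began, along the tool's axes at that moment; what a row does not reach only later rows make up. A row lasts 1/10 s, in which the tool goes at most 50 mm and 8.59 degrees, less where a joint would pass 70% of its speed; a pose out of reach is approached as far as the arm can. A call with a gripper value outside its range is refused whole. The fingers move at their own pace and stop on an object; "newtons" is the grip in N (left out, the last holds). Time passes only in rows, so rows that repeat a pose let the fingers close. It gives the time, the measured TCP pose, the force, the opening and the grip force at its end, in the units of the state.
- get_obs(): the state, without advancing time (a new reading comes with each control period).
- get_image(name): name is "scene" or "top"; returns a dict with "frame" (480x640x3 uint8, red, green, blue), "K" (3x3 intrinsics, pixels), "R" (3x3) and "t" (3): a world point X has camera coordinates R X + t. Camera axes: x right, y down, z forward; pixel columns grow to the right and rows downward; lengths in m; the calibration is good to about 2 mm. A picture is of the moment at which its call begins. There is no depth.
- close_job(): hands the job in; it is judged then, once.
The state is a dict: "time": time; "joints": joint angles; "qvel": joint speeds; "joint_torque": joint torques, N m; "eef_pos": TCP position; "tool_rot": TCP orientation; "force": force on the tool from outside, world axes, zero at the start; "torque": the same for the moment, N m; "width": opening from 0.0 (shut) to 1.0 (fully open); "grasp_force": force on a finger pad.
Only numpy, scipy, OpenCV 4.12 (cv2) and the standard library are available. Lean on these libraries where they do the work, as an engineer would, in place of code of your own. Each camera call takes 0.05 s, during which the arm holds its last target. There are 200 camera calls.

TASK

I am about to brush out the chute of the empty bean dispenser. First restart its cleaning counter: take the red reset pin out of its socket, push the recessed red button right down with the pin's tip (not with the fingers) and put the pin back fully home in its socket, letting go of it. Then take the shutter's black grip, lift the sprung shutter to the half mark - never beyond three quarters of its travel, where the seal comes out - and finish while still holding it there for my brush, leaving the glass, the brush and the mug where they are.

Things in the scene. Friction and masses are not known exactly. Their poses are not given: they have to be found in the camera images.
- silo: White bean dispenser, black foot, fixed; 225 mm deep (x), 150 mm wide (y). Origin on the worktop under it; -x points out of its front (chute nose, shutter), +y to the left of one facing its front. Flat top 188 mm up (low lid and pull to 196 mm); the black strip along the top's rear (x = +82 mm) has the button's well at y = +45 mm (red ring) and the pin's socket at y = -45 mm (steel ring).
- gate (a joint): Shutter travel in m, straight up: 0 = shut (where its spring pulls it), 0.020 = half (red pointer at the red middle line of the white scale beside it), 0.040 = fully open. Its spring pulls it down with 3 N when shut, 7 N at half, 11 N fully open, plus 0.8 N of weight; let go, it shuts.
- gate_grip (a point): Centre of the shutter's black paddle grip, which moves with it: 34 mm wide (dispenser's y), 14 mm thick (x), 26 mm high, on two thin stems above the shutter plate at the front (x = -73 mm), 205 mm above the worktop when shut. Apart from the stems nothing lies within 50 mm of it higher than 186 mm. Axes as the dispenser's.
- reset_button (a joint): Travel of the recessed button in m: 0 = out, 0.004 = fully down. Straight down; the spring takes 1.8 N to start and 4.6 N fully down; it springs back by itself.
- button_top (a point): Centre of the top of the red button, 14 mm across, lying 6 mm below the rim of its round well, which is 17 mm across.
- pin_grip (a point): Centre of the grip of the loose reset pin (30 g, 104 mm long), upright in its socket. From the tip up: steel shank 6 mm across, 40 mm long; red collar 20 mm across, 4 mm thick; round red grip with black bands 13 mm across, 60 mm long. This point is on the axis, 74 mm above the tip; z along the pin, away from the tip.
- pin_tip (a point): Tip of the reset pin's shank, on the axis, 74 mm below pin_grip.
- socket (a point): Centre of the mouth of the pin's socket, level with the top of the strip: a round hole 9 mm across, slightly chamfered, 44 mm deep. Home, the pin's collar rests on the rim and its tip is 40 mm below this point.
- reset_pin: The whole reset pin; its origin is the tip (as pin_tip), z up along the pin.
- tumbler: Drinking glass, 81 mm across and 93 mm high, standing on the dispenser's foot under the chute (to catch crumbs); origin at the centre of its underside. Not to be moved.
- dish_brush: Grey dish brush, 269 x 36 x 62 mm, lying on the worktop on the right of the dispenser; origin at the middle of its underside. Not to be moved.
- mug: White mug with a diamond pattern, 86 mm across, 101 mm high, standing on the left on the dark hob; origin under its middle. Not to be moved.
There are look-alikes about, which are no part of the job. Of the things that look like the reset_pin, the smallest one is meant.

How it is judged:
By the outcome, as a careful person would: the job done as asked, in the order asked, and still so for the second after the job is handed in, while the arm keeps its last pose, push and grip.
It also fails if it takes over 48 s, if anything falls off the work surface, if the arm or the gripper's body presses on something with over 40 N, if the wrist force passes 120 N, or if a joint passes its speed limit or range.

## Working session

There is one attempt and no reset: what is moved stays moved. The work goes in short steps, Python scripts to look and compute and a tool call to move; the robot and the scene stay as the last step left them, time stands still between calls to the robot, and variables do not carry over. Pictures are saved under pics/ and viewed, at most 10 in all, crops included, and the job is handed in when it is done.

Besides the shell and the picture viewer there is one more tool, called by a JSON object that holds its "fn" and its "kwargs", one argument or row to a line. servo_tool: Moves the arm, as the interface text tells. Its arguments: {"type":"object","properties":{"targets":{"type":"array"},"newtons":{"type":"number"}},"required":["targets"]}

```bash
mkdir -p pics; python3 - <<'E'
from bench import *
import cv2,numpy as np
o=get_obs();print({k:np.round(o[k],3).tolist() for k in ('time','eef_pos','tool_rot','force','width')})
for n in('scene','top'):
    d=get_image(n);cv2.imwrite(f'pics/{n}0.png',d['frame'][:,:,::-1]);np.savez(f'{n}.npz',**d)
    print(n,d['K'].tolist(),np.round(d['R'],3).tolist(),d['t'], -d['R'].T@d['t'])
E
```

```text
{'time': 0.0, 'eef_pos': [0.189, 0.543, 0.23], 'tool_rot': [[-0.944, 0.329, -0.001], [0.329, 0.944, -0.002], [0.0, -0.002, -1.0]], 'force': [-0.226, 1.55, -0.244], 'width': 0.997}
scene [[514.4691000328826, 0.0, 322.21086650419255], [0.0, 514.4691000328826, 241.3252233089824], [0.0, 0.0, 1.0]] [[0.523, -0.852, -0.016], [-0.541, -0.318, -0.779], [0.658, 0.416, -0.627]] [-0.42254963  0.36861811  0.7525338 ] [-0.07499595 -0.55584248  0.75242898]
top [[550.8537712883391, 0.0, 317.75497164827453], [0.0, 550.8537712883391, 232.5969462728395], [0.0, 0.0, 1.0]] [[0.329, -0.944, -0.0], [-0.91, -0.317, -0.268], [0.253, 0.088, -0.963]] [-0.36506081  0.49109424  1.0541274 ] [ 0.30029115 -0.28263535  1.146983  ]
```

View pics/scene0.png

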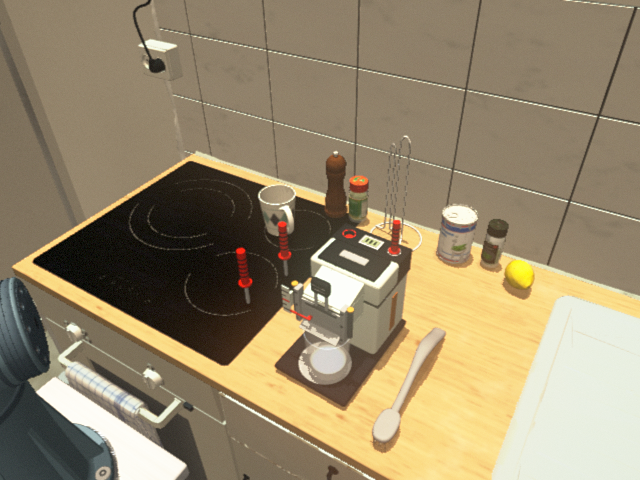

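View pics/top0.png

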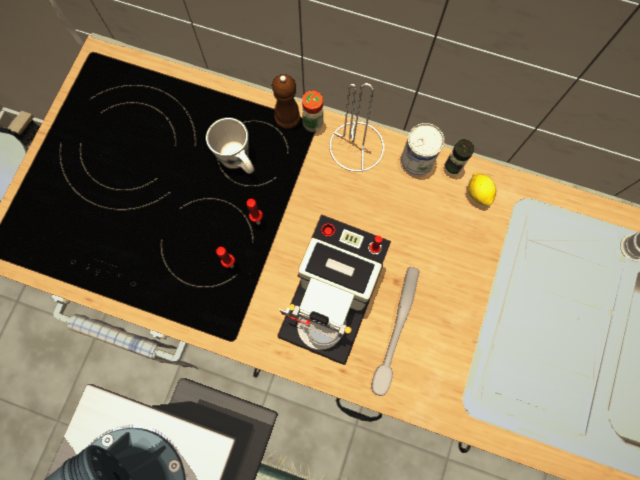

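The scene view shows the dispenser at about (350,300), with the pin in its socket at (395,237), the button ring at (349,234) and the grip at (320,287). Two larger look-alike pins stand on the hob at (243,270) and (284,245). In the top view the button is at (328,230), the pin at (376,245) and the grip at (320,320). Next I'll zoom in.

```bash
python3 - <<'E'
import cv2,numpy as np
s=np.load('scene.npz')['frame'];t=np.load('top.npz')['frame']
a=cv2.resize(t[210:360,275:395],None,fx=3.3,fy=4*0.825,interpolation=cv2.INTER_CUBIC)
b=cv2.resize(s[210:360,280:415],None,fx=2.9,fy=3.3,interpolation=cv2.INTER_CUBIC)
h=min(a.shape[0],b.shape[0]);cv2.imwrite('pics/z1.png',np.hstack([a[:h],b[:h]])[:,:,::-1])
for n,f in(('s',s),('t',t)):
    H=cv2.cvtColor(f,cv2.COLOR_RGB2HSV);m=((H[...,0]<8)|(H[...,0]>172))&(H[...,1]>170)&(H[...,2]>60)
    c,l,st,ce=cv2.connectedComponentsWithStats(m.astype(np.uint8))
    for i in range(1,c):
        if st[i,4]>8:print(n,st[i].tolist(),ce[i].round(1))
E
```

```text
s [350, 182, 17, 10, 103] [358.1 187.3]
s [393, 220, 7, 9, 53] [396.2 223.8]
s [278, 222, 9, 15, 93] [281.9 228.2]
s [342, 230, 14, 8, 56] [348.9 234.1]
s [279, 237, 9, 4, 22] [282.9 238.7]
s [279, 242, 9, 3, 20] [283.  242.8]
s [235, 247, 18, 41, 393] [242.7 268.2]
s [280, 246, 7, 3, 19] [283.1 247. ]
s [389, 246, 11, 8, 63] [393.9 249.8]
s [278, 250, 14, 10, 112] [284.1 254.5]
s [290, 310, 21, 10, 44] [301.5 315. ]
t [303, 103, 20, 11, 97] [312.2 108.7]
t [246, 198, 17, 24, 233] [253.5 210.3]
t [321, 223, 14, 14, 136] [327.7 229.6]
t [370, 236, 13, 17, 129] [376.  243.9]
t [216, 246, 19, 22, 234] [224.8 256.9]
t [289, 316, 12, 6, 19] [293.8 318.4]
t [305, 320, 5, 4, 13] [307.3 321.6]
```

View pics/z1.png

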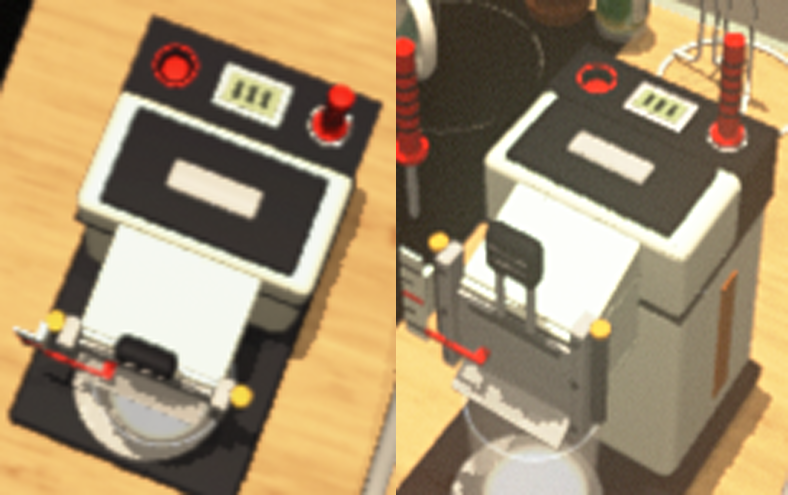

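The crops show the button ring at top (175,66) and scene (597,79), the collar at top (329,126) and scene (728,135), the pin's top at top (341,93), and the black grip at scene (515,255). I'll fit the dispenser's x, y and yaw to these points using its known geometry.

```bash
cat >h.py <<'E'
import numpy as np
from scipy.optimize import least_squares
def proj(d,X):
    c=d['R']@X+d['t'];p=d['K']@c;return p[:2]/p[2]
def W(q,l):
    c,s=np.cos(q[2]),np.sin(q[2]);return np.array([q[0]+c*l[0]-s*l[1],q[1]+s*l[0]+c*l[1],l[2]])
def tri(ds,ps,x0=(.5,.2,.2)):
    f=lambda x:np.concatenate([proj(d,x)-p for d,p in zip(ds,ps)])
    r=least_squares(f,x0);return r.x,r.fun
E
python3 - <<'E'
from h import *
S=dict(np.load('scene.npz'));T=dict(np.load('top.npz'))
B=(.082,.045,.188);C=(.082,-.045,.190);P=(.082,-.045,.252);G=(-.073,0,.205)
ob=[(T,B,(327.9,229.8)),(S,B,(348.9,234.2)),(T,C,(374.7,248.2)),(S,C,(394.3,250.7)),(T,P,(378.3,238)),(S,P,(397.2,221)),(S,G,(321,287.3)),(T,(-.073,0,.211),(319.5,316))]
f=lambda q:np.concatenate([proj(d,W(q,l))-p for d,l,p in ob])
r=least_squares(f,[.5,.1,.3]);print(r.x,np.degrees(r.x[2]));print(r.fun.reshape(-1,2).round(1))
for n,l in dict(B=B,C=C,P=P,G=G).items():print(n,W(r.x,l).round(4))
print(tri([T,S],[ob[0][2],ob[1][2]]),tri([T,S],[ob[2][2],ob[3][2]]),tri([T,S],[ob[4][2],ob[5][2]]))
E
```

```text
[ 0.47851774 -0.2517368  -0.04609514] -2.641056702624617
[[ 0.1  0.3]
 [ 0.4 -1.3]
 [ 0.1 -0.4]
 [-0.  -1. ]
 [ 0.2  0.9]
 [-0.2 -0.6]
 [ 0.  -1.1]
 [-0.1  1.8]]
B [ 0.5625 -0.2106  0.188 ]
C [ 0.5584 -0.3005  0.19  ]
P [ 0.5584 -0.3005  0.252 ]
G [ 0.4056 -0.2484  0.205 ]
(array([ 0.56391944, -0.2094736 ,  0.18373536]), array([-0.23202634,  0.05646538,  0.23426689, -0.01903463])) (array([ 0.55818536, -0.30061387,  0.18796773]), array([ 0.06463794, -0.01324858, -0.06215098,  0.00604988])) (array([ 0.56062199, -0.29982843,  0.24913179]), array([ 0.05458809, -0.01091205, -0.05336703,  0.0053099 ]))
```

{"fn": "servo_tool", "kwargs": {
  "targets": [
    [-1, [-0.05, -0.05, -0.07], [0, 0, 0]],
    [-1, [-0.627, -0.6745, -0.09], [0, 0, -16.6]],
    [-1, [-0.627, -0.6745, -0.09], [0, 0, -16.6]],
    [-1, [-0.627, -0.6745, -0.09], [0, 0, -16.6]],
    [-1, [-0.627, -0.6745, -0.09], [0, 0, -16.6]],
    [-1, [-0.627, -0.6745, -0.09], [0, 0, -16.6]],
    [-1, [-0.627, -0.6745, -0.09], [0, 0, -16.6]],
    [-1, [-0.627, -0.6745, -0.09], [0, 0, -16.6]],
    [-1, [-0.627, -0.6745, -0.09], [0, 0, -16.6]],
    [-1, [-0.627, -0.6745, -0.09], [0, 0, -16.6]]
  ]
}}

```text
time: 1.1
eef_pos: [0.382, 0.1042, 0.294]
tool_rot: [[-0.999, 0.045, 0.0], [0.045, 0.999, 0.0], [-0.0, 0.0, -1.0]]
force: [1.1, 0.7, -0.2]
width: 1.003
grasp_force: 0.0
```

```bash
cat >go.py <<'E'
import sys,numpy as np
from bench import get_obs
from scipy.spatial.transform import Rotation as Ro
# go.py x y z : tool shift & turn to reach world TCP pose, tool down, y axis at 87.36 deg
o=get_obs();R=np.array(o['tool_rot']);a=np.radians(87.36)
y=np.array([np.cos(a),np.sin(a),0]);z=np.array([0,0,-1.]);G=np.c_[np.cross(y,z),y,z]
print('t',o['time'],'pos',np.round(o['eef_pos'],4),'F',np.round(o['force'],2),'w',round(float(o['width']),3),'g',o['grasp_force'],'j',np.round(o['joints'],1))
v=np.array(sys.argv[1:4],float)
print('shift',(R.T@(v-o['eef_pos'])).round(4),'turn',np.degrees(Ro.from_matrix(R.T@G).as_rotvec()).round(2))
E
python3 go.py .5587 -.3003 .31
```

```text
t 1.1 pos [0.382  0.1042 0.294 ] F [ 1.07  0.69 -0.16] w 1.003 g 0.0 j [ -2.  -17.2 111.    0.   86.2 -89.5]
shift [-0.1947 -0.3962 -0.0159] turn [0.01 0.03 0.06]
```

{"fn": "servo_tool", "kwargs": {
  "targets": [
    [-1, [-0.195, -0.396, -0.016], [0, 0, 0]],
    [-1, [-0.195, -0.396, -0.016], [0, 0, 0]],
    [-1, [-0.195, -0.396, -0.016], [0, 0, 0]],
    [-1, [-0.195, -0.396, -0.016], [0, 0, 0]],
    [-1, [-0.195, -0.396, -0.016], [0, 0, 0]],
    [-1, [-0.195, -0.396, -0.016], [0, 0, 0]],
    [-1, [-0.195, -0.396, -0.016], [0, 0, 0]],
    [-1, [-0.195, -0.396, -0.016], [0, 0, 0]],
    [-1, [-0.195, -0.396, -0.016], [0, 0, 0]],
    [-1, [-0.195, -0.396, -0.016], [0, 0, 0]]
  ]
}}

```text
time: 2.1
eef_pos: [0.5591, -0.303, 0.3076]
tool_rot: [[-0.999, 0.049, -0.002], [0.049, 0.999, 0.0], [0.002, 0.0, -1.0]]
force: [0.3, -0.1, -1.9]
width: 0.999
grasp_force: 0.0
```

{"fn": "servo_tool", "kwargs": {
  "targets": [
    [-1, [0, 0, 0], [0, 0, 0]],
    [-1, [0, 0, 0], [0, 0, 0]],
    [-1, [0, 0, 0], [0, 0, 0]]
  ]
}}

```text
time: 2.4
eef_pos: [0.5587, -0.297, 0.3103]
tool_rot: [[-0.999, 0.044, 0.0], [0.044, 0.999, -0.0], [-0.0, -0.0, -1.0]]
force: [0.6, 0.2, 1.3]
width: 0.998
grasp_force: 0.0
```

```bash
python3 go.py .5587 -.3003 .206; python3 - <<'E'
from bench import *
import cv2,numpy as np
for n in('scene','top'):
    d=get_image(n);np.savez(f'{n}1.npz',**d)
s=np.load('scene1.npz')['frame'];t=np.load('top1.npz')['frame']
k=dict(fx=2.6,fy=2.6,interpolation=cv2.INTER_CUBIC)
cv2.imwrite('pics/z2.png',np.hstack([cv2.resize(t[160:360,275:425],None,**k),cv2.resize(s[130:330,300:450],None,**k)])[:,:,::-1])
E
```

```text
t 2.4 pos [ 0.5587 -0.297   0.3103] F [0.57 0.16 1.3 ] w 0.998 g 0.0 j [ -38.7   14.7   77.8    0.    87.5 -126.2]
shift [-1.000e-04 -3.300e-03  1.043e-01] turn [-0.    0.01  0.13]
```

View pics/z2.png

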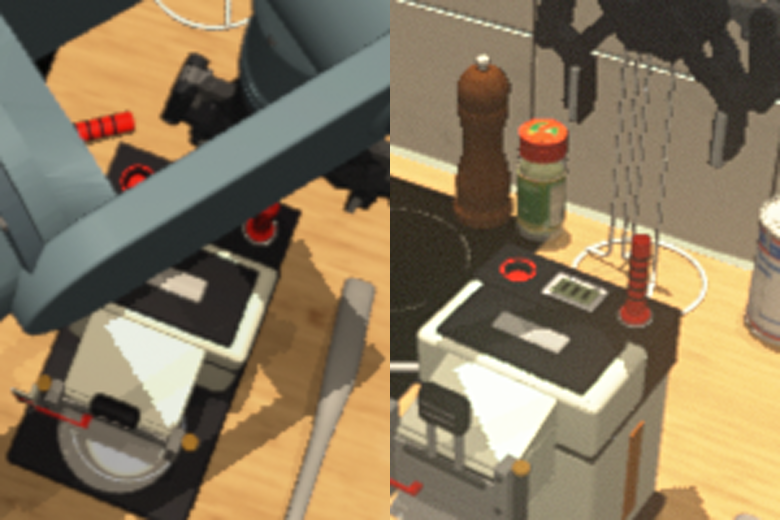

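The crop shows the gripper above the pin (scene crop fingers at (575,95) and (720,140), pin top at (640,240)). A red banded object at the top crop's (105,125) is unexpected, so I'll check whether a decoy has moved.

```bash
python3 - <<'E'
import cv2,numpy as np
s=np.load('scene1.npz')['frame'];t=np.load('top1.npz')['frame']
cv2.imwrite('pics/f2.png',np.vstack([s[150:400,:],t[100:400]])[:,:,::-1])
E
```

```text
(no output)
```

View pics/f2.png

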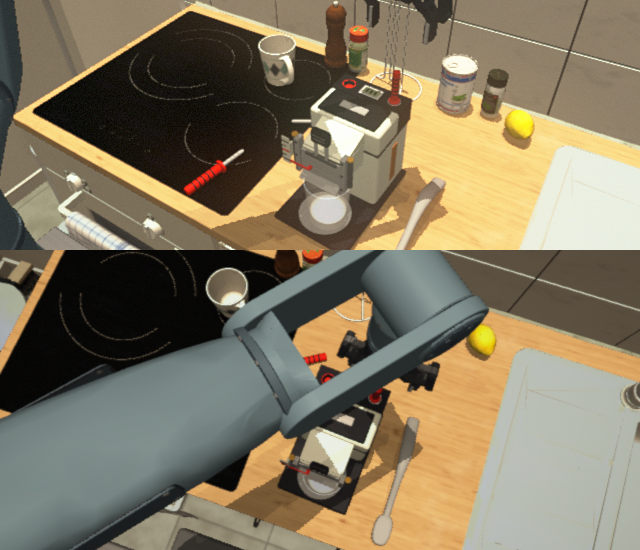

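Both decoys toppled from their unstable stance. One now lies on the hob near its front edge and the other behind the dispenser; both are at rest and clear of my path. I'll descend on the pin.

{"fn": "servo_tool", "kwargs": {
  "targets": [
    [-1, [0, -0.003, 0.04], [0, 0, 0]],
    [-1, [0, -0.003, 0.08], [0, 0, 0]],
    [-1, [0, -0.003, 0.098], [0, 0, 0]],
    [-1, [0, -0.003, 0.104], [0, 0, 0]],
    [-1, [0, -0.003, 0.104], [0, 0, 0]],
    [-1, [0, -0.003, 0.104], [0, 0, 0]]
  ]
}}

```text
time: 3.1
eef_pos: [0.5596, -0.3016, 0.2079]
tool_rot: [[-0.999, 0.045, 0.002], [0.045, 0.999, -0.002], [-0.002, -0.002, -1.0]]
force: [0.2, 0.2, 0.4]
width: 1.0
grasp_force: 0.0
```

```bash
python3 go.py .5587 -.3003 .206; python3 - <<'E'
from bench import *
import cv2,numpy as np
d=get_image('scene');np.savez('scene2.npz',**d);t=get_image('top')['frame'];s=d['frame']
cv2.imwrite('pics/z3.png',np.hstack([cv2.resize(s[160:290,320:460],None,fx=4,fy=4,interpolation=cv2.INTER_CUBIC),cv2.resize(t[200:330,320:420],None,fx=2.4,fy=4)])[:,:,::-1])
E
```

```text
t 3.1 pos [ 0.5596 -0.3016  0.2079] F [0.18 0.15 0.38] w 1.0 g 0.0 j [ -39.    19.    84.3    0.    76.6 -126.4]
shift [0.0009 0.0013 0.0019] turn [-0.1   0.14  0.08]
```

View pics/z3.png

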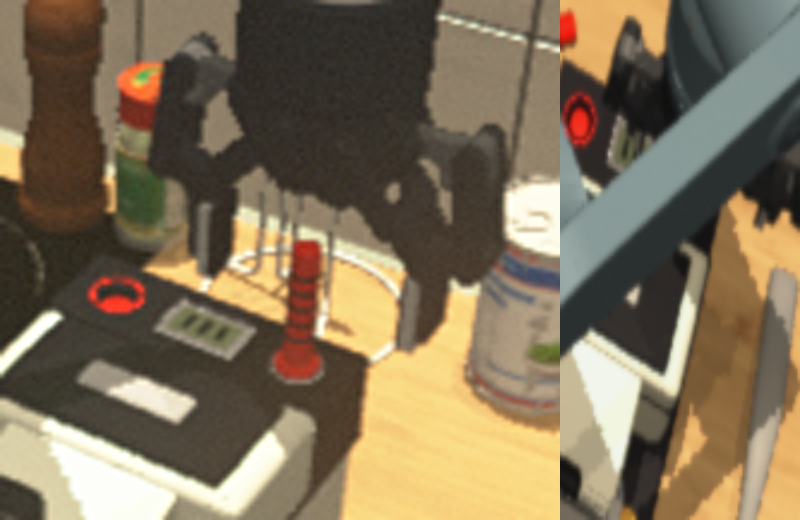

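The fingers straddle the pin symmetrically: pads at (205,245) and (410,310), pin at (303,295). I'll close.

{"fn": "servo_tool", "kwargs": {
  "targets": [
    [1, [0, 0, 0.001], [0, 0, 0]],
    [1, [0, 0, 0.001], [0, 0, 0]],
    [1, [0, 0, 0.001], [0, 0, 0]],
    [1, [0, 0, 0.001], [0, 0, 0]],
    [1, [0, 0, 0.001], [0, 0, 0]],
    [1, [0, 0, 0.001], [0, 0, 0]],
    [1, [0, 0, 0.001], [0, 0, 0]],
    [1, [0, 0, 0.001], [0, 0, 0]],
    [1, [0, 0, 0.001], [0, 0, 0]],
    [1, [0, 0, 0.001], [0, 0, 0]]
  ],
  "newtons": 50
}}

```text
time: 4.2
eef_pos: [0.5587, -0.3009, 0.2048]
tool_rot: [[-0.999, 0.045, -0.0], [0.045, 0.999, 0.001], [0.0, 0.001, -1.0]]
force: [-0.1, 3.0, 0.3]
width: 0.143
grasp_force: 48.7
```

```bash
for i in 1 2 ; do python3 go.py .5587 -.3003 .206; done
```

```text
t 4.2 pos [ 0.5587 -0.3009  0.2048] F [-0.13  3.01  0.26] w 0.143 g 48.675152733922005 j [ -39.    19.1   84.4    0.    76.5 -126.4]
shift [ 0.0001  0.0006 -0.0012] turn [ 0.04 -0.01  0.06]
t 4.2 pos [ 0.5587 -0.3009  0.2048] F [-0.13  3.01  0.26] w 0.143 g 48.675152733922005 j [ -39.    19.1   84.4    0.    76.5 -126.4]
shift [ 0.0001  0.0006 -0.0012] turn [ 0.04 -0.01  0.06]
```

{"fn": "servo_tool", "kwargs": {
  "targets": [
    [1, [0, 0.001, 0], [0, 0, 0]],
    [1, [0, 0.001, 0], [0, 0, 0]],
    [1, [0, 0.001, 0], [0, 0, 0]]
  ]
}}

```text
time: 4.5
eef_pos: [0.5587, -0.3006, 0.2049]
tool_rot: [[-0.999, 0.045, 0.0], [0.045, 0.999, -0.001], [-0.0, -0.001, -1.0]]
force: [0.1, 0.1, 0.0]
width: 0.14
grasp_force: 48.6
```

{"fn": "servo_tool", "kwargs": {
  "targets": [
    [1, [0, 0.001, 0], [0, 0, 0]],
    [1, [0, 0.001, 0], [0, 0, 0]],
    [1, [0, 0.001, 0], [0, 0, 0]]
  ]
}}

```text
time: 4.8
eef_pos: [0.5588, -0.2994, 0.205]
tool_rot: [[-0.999, 0.045, 0.0], [0.045, 0.999, -0.0], [-0.0, -0.0, -1.0]]
force: [-0.4, 0.0, -0.1]
width: 0.14
grasp_force: 48.6
```

{"fn": "servo_tool", "kwargs": {
  "targets": [
    [1, [0, 0, -0.02], [0, 0, 0]],
    [1, [0, 0, -0.04], [0, 0, 0]],
    [1, [0, 0, -0.06], [0, 0, 0]],
    [1, [0, 0, -0.06], [0, 0, 0]],
    [1, [0, 0.03, -0.06], [0, 0, 0]],
    [1, [0, 0.06, -0.06], [0, 0, 0]],
    [1, [0, 0.09, -0.06], [0, 0, 0]],
    [1, [0, 0.09, -0.06], [0, 0, 0]],
    [1, [0, 0.09, -0.06], [0, 0, 0]],
    [1, [0, 0.09, -0.06], [0, 0, 0]]
  ]
}}

```text
time: 5.8
eef_pos: [0.5627, -0.21, 0.2643]
tool_rot: [[-0.999, 0.046, -0.001], [0.046, 0.999, -0.0], [0.001, -0.0, -1.0]]
force: [-0.5, -1.5, 0.0]
width: 0.14
grasp_force: 49.0
```

```bash
python3 go.py .5629 -.2095 .265; python3 - <<'E'
from bench import *
import cv2,numpy as np
s=get_image('scene')['frame'];t=get_image('top')['frame']
cv2.imwrite('pics/z4.png',np.hstack([cv2.resize(s[160:290,300:430],None,fx=4,fy=4,interpolation=cv2.INTER_CUBIC),cv2.resize(t[180:310,290:355],None,fx=4,fy=4,interpolation=cv2.INTER_CUBIC)])[:,:,::-1])
E
```

```text
t 5.8 pos [ 0.5627 -0.21    0.2643] F [-0.47 -1.47  0.04] w 0.14 g 48.95522452890873 j [ -31.8   12.2   86.1   -0.    81.8 -119.2]
shift [-0.0002  0.0005 -0.0007] turn [-0.01 -0.03  0.03]
```

View pics/z4.png

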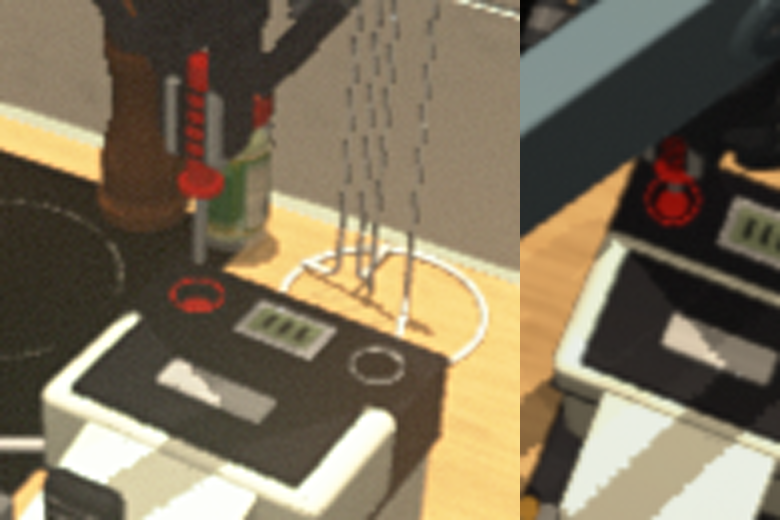

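The pin is held upright. Its tip at (199,260) is right above the button at (198,297), as expected for 20 mm of height. I'll press.

{"fn": "servo_tool", "kwargs": {
  "targets": [
    [1, [0, 0, 0.012], [0, 0, 0]],
    [1, [0, 0, 0.02], [0, 0, 0]],
    [1, [0, 0, 0.024], [0, 0, 0]],
    [1, [0, 0, 0.027], [0, 0, 0]],
    [1, [0, 0, 0.029], [0, 0, 0]],
    [1, [0, 0, 0.029], [0, 0, 0]],
    [1, [0, 0, 0.029], [0, 0, 0]]
  ]
}}

```text
time: 6.6
eef_pos: [0.563, -0.2094, 0.2365]
tool_rot: [[-0.999, 0.045, 0.0], [0.045, 0.999, -0.0], [-0.001, -0.0, -1.0]]
force: [-2.1, 0.5, 3.5]
width: 0.14
grasp_force: 49.3
```

{"fn": "servo_tool", "kwargs": {
  "targets": [
    [1, [0, 0, 0.001], [0, 0, 0]],
    [1, [0, 0, 0.002], [0, 0, 0]],
    [1, [0, 0, 0.002], [0, 0, 0]],
    [1, [0, 0, 0.002], [0, 0, 0]]
  ]
}}

```text
time: 7.0
eef_pos: [0.5632, -0.2095, 0.2344]
tool_rot: [[-0.999, 0.045, 0.001], [0.045, 0.999, -0.001], [-0.001, -0.0, -1.0]]
force: [-1.6, -0.0, 5.6]
width: 0.136
grasp_force: 49.6
```

{"fn": "servo_tool", "kwargs": {
  "targets": [
    [1, [0, 0, 0.001], [0, 0, 0]],
    [1, [0, 0, 0.001], [0, 0, 0]],
    [1, [0, 0, 0.001], [0, 0, 0]]
  ]
}}

```text
time: 7.3
eef_pos: [0.5633, -0.2095, 0.2342]
tool_rot: [[-0.999, 0.045, 0.001], [0.045, 0.999, -0.001], [-0.002, -0.001, -1.0]]
force: [-1.9, 0.5, 9.1]
width: 0.138
grasp_force: 50.0
```

The force rose sharply to 9 N, well above the 4.6 N needed, so the button is bottomed. I'll go back over the socket and look.

{"fn": "servo_tool", "kwargs": {
  "targets": [
    [1, [0, 0, -0.012], [0, 0, 0]],
    [1, [0, 0, -0.032], [0, 0, 0]],
    [1, [0, 0, -0.032], [0, 0, 0]],
    [1, [0, -0.03, -0.032], [0, 0, 0]],
    [1, [0, -0.06, -0.032], [0, 0, 0]],
    [1, [0, -0.09, -0.032], [0, 0, 0]],
    [1, [0, -0.09, -0.032], [0, 0, 0]],
    [1, [0, -0.09, -0.026], [0, 0, 0]],
    [1, [0, -0.09, -0.026], [0, 0, 0]],
    [1, [0, -0.09, -0.026], [0, 0, 0]]
  ]
}}

```text
time: 8.3
eef_pos: [0.5588, -0.298, 0.2582]
tool_rot: [[-0.999, 0.044, -0.001], [0.044, 0.999, 0.001], [0.001, 0.001, -1.0]]
force: [0.5, 0.4, -0.5]
width: 0.137
grasp_force: 49.0
```

```bash
python3 go.py .5588 -.2994 .205; python3 - <<'E'
from bench import *
import cv2,numpy as np
from h import *
d=get_image('scene');s=d['frame'];t=get_image('top')['frame']
p=proj(d,np.array([.5588,-.2994,.188]));print('socket px',p,'crop',(p-[340,170])*5, 'tip px', (proj(d,np.array([.5588,-.2994,.202]))-[340,170])*5)
cv2.imwrite('pics/z5.png',np.hstack([cv2.resize(s[170:270,340:440],None,fx=5,fy=5,interpolation=cv2.INTER_CUBIC),cv2.resize(t[200:300,345:405],None,fx=5,fy=5,interpolation=cv2.INTER_CUBIC)])[:,:,::-1])
E
```

```text
t 8.3 pos [ 0.5588 -0.298   0.2582] F [ 0.5   0.36 -0.52] w 0.137 g 48.97883981466293 j [ -38.8   16.6   81.4    0.    82.1 -126.3]
shift [-0.0001 -0.0015  0.0532] turn [ 0.06 -0.05  0.12]
socket px [393.74716154 250.26086422] crop [268.73580769 401.30432111] tip px [271.70317453 369.49200484]
```

View pics/z5.png

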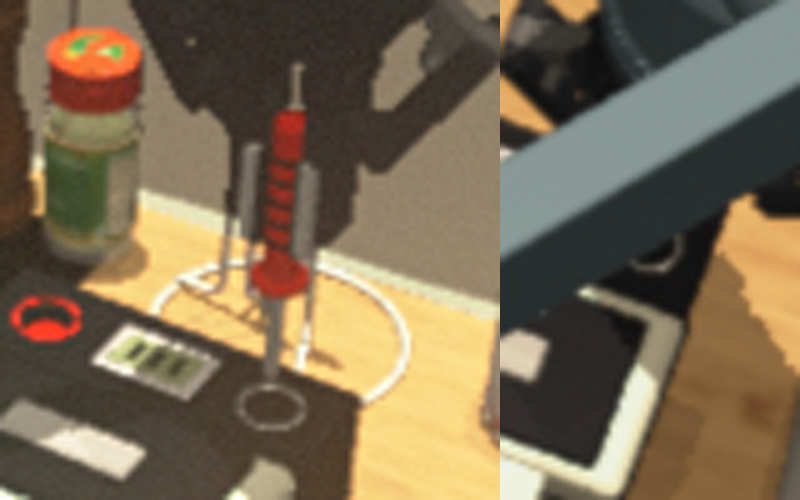

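The pin is still upright with its tip at (271,380), right over the socket ring at (271,407). I'll insert gently.

{"fn": "servo_tool", "kwargs": {
  "targets": [
    [1, [0, 0, 0.006], [0, 0, 0]],
    [1, [0, 0, 0.012], [0, 0, 0]],
    [1, [0, 0, 0.015], [0, 0, 0]],
    [1, [0, 0, 0.018], [0, 0, 0]],
    [1, [0, 0, 0.02], [0, 0, 0]],
    [1, [0, 0, 0.02], [0, 0, 0]],
    [1, [0, 0, 0.02], [0, 0, 0]]
  ]
}}

```text
time: 9.1
eef_pos: [0.5589, -0.2993, 0.239]
tool_rot: [[-0.999, 0.045, 0.0], [0.045, 0.999, -0.0], [-0.0, -0.0, -1.0]]
force: [0.2, -0.6, 0.2]
width: 0.136
grasp_force: 49.0
```

No force at 6 mm below the rim, so it's in the hole. I'll continue to home.

{"fn": "servo_tool", "kwargs": {
  "targets": [
    [1, [0, 0, 0.01], [0, 0, 0]],
    [1, [0, 0, 0.02], [0, 0, 0]],
    [1, [0, 0, 0.028], [0, 0, 0]],
    [1, [0, 0, 0.032], [0, 0, 0]],
    [1, [0, 0, 0.034], [0, 0, 0]],
    [1, [0, 0, 0.034], [0, 0, 0]],
    [1, [0, 0, 0.035], [0, 0, 0]],
    [1, [0, 0, 0.035], [0, 0, 0]]
  ]
}}

```text
time: 9.9
eef_pos: [0.5591, -0.2994, 0.2048]
tool_rot: [[-0.999, 0.045, 0.001], [0.045, 0.999, -0.001], [-0.001, -0.001, -1.0]]
force: [-1.7, 1.0, 4.4]
width: 0.136
grasp_force: 49.4
```

{"fn": "servo_tool", "kwargs": {
  "targets": [
    [-1, [0, 0, 0], [0, 0, 0]],
    [-1, [0, 0, 0], [0, 0, 0]],
    [-1, [0, 0, 0], [0, 0, 0]],
    [-1, [0, 0, 0], [0, 0, 0]],
    [-1, [0, 0, 0], [0, 0, 0]],
    [-1, [0, 0, 0], [0, 0, 0]],
    [-1, [0, 0, -0.03], [0, 0, 0]],
    [-1, [0, 0, -0.07], [0, 0, 0]],
    [-1, [0, 0, -0.09], [0, 0, 0]],
    [-1, [0, 0, -0.09], [0, 0, 0]]
  ]
}}

```text
time: 10.9
eef_pos: [0.5604, -0.3004, 0.2986]
tool_rot: [[-0.999, 0.045, 0.006], [0.045, 0.999, -0.005], [-0.006, -0.005, -1.0]]
force: [-0.3, 0.5, 0.0]
width: 0.996
grasp_force: 0.0
```

{"fn": "servo_tool", "kwargs": {
  "targets": [
    [-1, [0.04, 0.01, 0], [0, 0, 0]],
    [-1, [0.08, 0.022, 0], [0, 0, 0]],
    [-1, [0.12, 0.035, 0], [0, 0, 0]],
    [-1, [0.155, 0.045, 0.02], [0, 0, 0]],
    [-1, [0.155, 0.045, 0.05], [0, 0, 0]],
    [-1, [0.155, 0.045, 0.06], [0, 0, 0]],
    [-1, [0.155, 0.045, 0.06], [0, 0, 0]],
    [-1, [0.155, 0.045, 0.06], [0, 0, 0]]
  ]
}}

```text
time: 11.7
eef_pos: [0.4066, -0.2477, 0.2343]
tool_rot: [[-0.999, 0.045, 0.0], [0.045, 0.999, -0.0], [-0.0, -0.0, -1.0]]
force: [0.3, -0.6, 1.1]
width: 1.004
grasp_force: 0.0
```

```bash
python3 go.py .4060 -.2473 .189; python3 - <<'E'
from bench import *
import cv2,numpy as np
d=get_image('scene');np.savez('scene3.npz',**d);s=d['frame']
cv2.imwrite('pics/z6.png',cv2.resize(s[195:335,275:415],None,fx=4.2,fy=4.2,interpolation=cv2.INTER_CUBIC)[:,:,::-1])
E
```

```text
t 11.7 pos [ 0.4066 -0.2477  0.2343] F [ 0.27 -0.62  1.08] w 1.004 g 0.0 j [ -45.7   -2.8  105.6    0.    77.1 -133.1]
shift [0.0007 0.0004 0.0453] turn [-0.    0.    0.07]
```

View pics/z6.png

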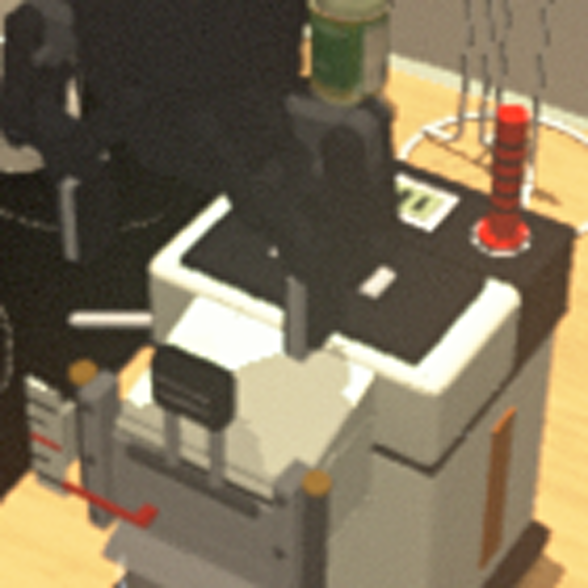

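The pin stands home. The paddle is at (195,387), with the finger pads at (68,215) and (297,315) above it. I'll check the paddle's position against its projection.

```bash
python3 - <<'E'
from h import *
S=dict(np.load('scene3.npz'));q0=np.radians(-2.64)
q=[.5588,-.2994,q0];
for l in [(-.007,0),(-.007,.017),(-.007,-.017)]:
  for z in(.192,.218):
    X=W(q,(l[0]-.155,l[1]+.045,z));print(l,z,X.round(4),((proj(S,X)-[275,195])*4.2).round())
print(((proj(S,W(q,(.0,.0,.188)))-[275,195])*4.2).round())
for dy in(.0425,-.0425):
  for dx in (-.011,.011): print('pad',dy,dx,((proj(S,W([.4066,-.2477,q0],(dx,dy,.247)))-[275,195])*4.2).round())
E
```

```text
(-0.007, 0) 0.192 [ 0.399 -0.247  0.192] [181. 418.]
(-0.007, 0) 0.218 [ 0.399 -0.247  0.218] [180. 366.]
(-0.007, 0.017) 0.192 [ 0.3998 -0.23    0.192 ] [143. 400.]
(-0.007, 0.017) 0.218 [ 0.3998 -0.23    0.218 ] [141. 348.]
(-0.007, -0.017) 0.192 [ 0.3983 -0.264   0.192 ] [220. 436.]
(-0.007, -0.017) 0.218 [ 0.3983 -0.264   0.218 ] [219. 384.]
[499. 232.]
pad 0.0425 -0.011 [ 76. 268.]
pad 0.0425 0.011 [112. 235.]
pad -0.0425 -0.011 [276. 357.]
pad -0.0425 0.011 [310. 321.]
```

{"fn": "servo_tool", "kwargs": {
  "targets": [
    [-1, [0.0005, 0, 0.02], [0, 0, 0]],
    [-1, [0.0005, 0, 0.038], [0, 0, 0]],
    [-1, [0.0005, 0, 0.046], [0, 0, 0]],
    [-1, [0.0005, 0, 0.047], [0, 0, 0]],
    [-1, [0.0005, 0, 0.047], [0, 0, 0]],
    [0, [0.0005, 0, 0.047], [0, 0, 0]],
    [0, [0.0005, 0, 0.047], [0, 0, 0]],
    [0, [0.0005, 0, 0.047], [0, 0, 0]],
    [0, [0.0005, 0, 0.047], [0, 0, 0]]
  ]
}}

```text
time: 12.65
eef_pos: [0.4056, -0.2474, 0.1873]
tool_rot: [[-0.999, 0.045, 0.0], [0.045, 0.999, -0.0], [-0.0, -0.0, -1.0]]
force: [-0.1, 1.4, 0.3]
width: 0.5
grasp_force: 0.0
```

{"fn": "servo_tool", "kwargs": {
  "targets": [
    [1, [0, 0, 0], [0, 0, 0]],
    [1, [0, 0, 0], [0, 0, 0]],
    [1, [0, 0, 0], [0, 0, 0]],
    [1, [0, 0, 0], [0, 0, 0]],
    [1, [0, 0, 0], [0, 0, 0]],
    [1, [0, 0, 0], [0, 0, 0]]
  ],
  "newtons": 70
}}

```text
time: 13.25
eef_pos: [0.4056, -0.2465, 0.1875]
tool_rot: [[-0.999, 0.045, 0.0], [0.045, 0.999, 0.001], [-0.0, 0.001, -1.0]]
force: [-0.6, 3.7, 5.6]
width: 0.381
grasp_force: 69.8
```

{"fn": "servo_tool", "kwargs": {
  "targets": [
    [1, [0, 0.001, -0.002], [0, 0, 0]],
    [1, [0, 0.001, -0.005], [0, 0, 0]],
    [1, [0, 0.001, -0.008], [0, 0, 0]],
    [1, [0, 0.001, -0.011], [0, 0, 0]],
    [1, [0, 0.001, -0.014], [0, 0, 0]],
    [1, [0, 0.001, -0.017], [0, 0, 0]],
    [1, [0, 0.001, -0.0195], [0, 0, 0]],
    [1, [0, 0.001, -0.0195], [0, 0, 0]],
    [1, [0, 0.001, -0.0195], [0, 0, 0]],
    [1, [0, 0.001, -0.0195], [0, 0, 0]]
  ]
}}

```text
time: 14.25
eef_pos: [0.4056, -0.2464, 0.2064]
tool_rot: [[-0.999, 0.045, 0.0], [0.045, 0.999, -0.0], [-0.0, -0.0, -1.0]]
force: [3.4, -4.2, -7.0]
width: 0.384
grasp_force: 70.1
```

```bash
python3 go.py .4060 -.2473 .2075; python3 - <<'E'
from bench import *
import cv2,numpy as np
d=get_image('scene');np.savez('scene4.npz',**d);s=d['frame']
cv2.imwrite('pics/z7.png',cv2.resize(s[220:350,265:405],None,fx=4.2,fy=4.2,interpolation=cv2.INTER_CUBIC)[:,:,::-1])
E
```

```text
t 14.25 pos [ 0.4056 -0.2464  0.2064] F [ 3.4  -4.24 -7.02] w 0.384 g 70.09303092956543 j [ -45.6   -1.3  107.6   -0.    73.7 -133.1]
shift [-0.0005 -0.0009 -0.0011] turn [-0.01  0.01  0.05]
```

View pics/z7.png

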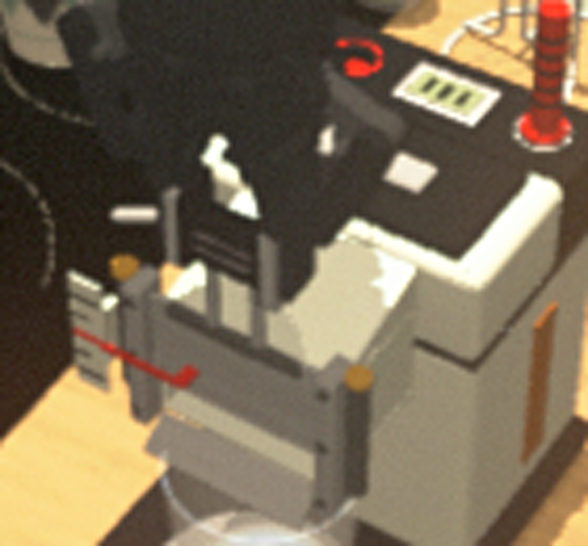

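The shutter is up and the red pointer is at the scale's middle line (around (85,332)). I'll quantify the rise from the pointer knob's shift between pictures.

```bash
python3 - <<'E'
from h import *
import cv2
S=dict(np.load('scene3.npz'))
a=np.load('scene3.npz')['frame'];b=np.load('scene4.npz')['frame']
A=cv2.cvtColor(a,cv2.COLOR_RGB2LAB)[...,1];B=cv2.cvtColor(b,cv2.COLOR_RGB2LAB)[...,1]
k=dict(fx=8,fy=8,interpolation=cv2.INTER_CUBIC)
t=cv2.resize(A[308:324,298:316],None,**k);I=cv2.resize(B[293:328,293:321],None,**k)
r=cv2.matchTemplate(I,t,cv2.TM_CCOEFF_NORMED);_,m,_,p=cv2.minMaxLoc(r);print(m,p[0]/8-5,p[1]/8-15)
q=[.5588,-.2994,np.radians(-2.64)]
for g in(0,.01,.02):print(g,proj(S,W(q,(-.155-.01,.045+.025,.14+g))))
E
```

```text
0.9839959740638733 -0.375 -7.875
0 [305.06086293 312.49242114]
0.01 [304.83405357 308.19125607]
0.02 [304.6037808  303.82441169]
```

The rise is about 18–19 mm. I'll raise it 1.3 mm and relax the side load.

{"fn": "servo_tool", "kwargs": {
  "targets": [
    [1, [-0.0003, -0.0007, -0.0013], [0, 0, 0]],
    [1, [-0.0003, -0.0007, -0.0013], [0, 0, 0]],
    [1, [-0.0003, -0.0007, -0.0013], [0, 0, 0]],
    [1, [-0.0003, -0.0007, -0.0013], [0, 0, 0]],
    [1, [-0.0003, -0.0007, -0.0013], [0, 0, 0]]
  ]
}}

```text
time: 14.8
eef_pos: [0.4056, -0.2465, 0.2074]
tool_rot: [[-0.999, 0.045, -0.001], [0.045, 0.999, 0.001], [0.001, 0.001, -1.0]]
force: [0.9, 1.4, -7.9]
width: 0.386
grasp_force: 70.2
```

```bash
python3 go.py .4060 -.2473 .2075; python3 - <<'E'
from h import *
import cv2
from bench import *
a=np.load('scene3.npz')['frame'];b=get_image('scene')['frame']
A=cv2.cvtColor(a,cv2.COLOR_RGB2LAB)[...,1];B=cv2.cvtColor(b,cv2.COLOR_RGB2LAB)[...,1]
k=dict(fx=8,fy=8,interpolation=cv2.INTER_CUBIC)
t=cv2.resize(A[308:324,298:316],None,**k);I=cv2.resize(B[293:328,293:321],None,**k)
r=cv2.matchTemplate(I,t,cv2.TM_CCOEFF_NORMED);_,m,_,p=cv2.minMaxLoc(r);print(m,p[1]/8-15,'mm',-(p[1]/8-15)/.435)
E
```

```text
t 14.8 pos [ 0.4056 -0.2465  0.2074] F [ 0.89  1.4  -7.9 ] w 0.386 g 70.1677680015564 j [ -45.7   -1.3  107.5    0.    73.9 -133.1]
shift [-0.0004 -0.0008 -0.0001] turn [ 0.06 -0.04  0.07]
0.9870996475219727 -8.375 mm 19.25287356321839
```

The gate is at about 19.5–20 mm with −7.9 N on the tool, against 7.8 N expected at half. I'll hand in.

```bash
python3 -c "
from bench import *
print(close_job())"
```

```text
the job is handed in; nothing more can be done
None
```

The job is handed in: I pressed the button fully down with the pin's tip, put the pin home and let go of it, and am still holding the shutter at about half; I didn't touch the glass, brush or mug, but both look-alike pins toppled, probably on their own, and were last seen on the work surface.

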